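# Load the long fuse-link into the bench tester

### The job

Push the tray's retaining bar all the way back, pick the one long fuse-link out of its pocket and lay it gently in the trough of the bench tester without letting it drop. Then push the tester's sliding contact up until the link is snug between the two contacts, and let go. The ceramic chips easily, so do not squeeze or ram it; leave the short links in their pockets and the jar, multimeter and wrench where they are.

Things in the scene. Friction and masses are not known exactly. Their poses are not given: they have to be found in the camera images.
- tray: Black plastic pocket tray fixed to the bench, 144 (x) x 274 (y) mm. Origin on the bench under its middle, z up. Four pockets at y = -84, -28, +28, +84 mm, each 84 mm long (x), 29 mm wide; a link lies along x in each, its axis 37 mm above the bench, centred at x = 0. Pocket floors 23.5 mm, walls 34 mm high. Side rails at y = -134 and +134 mm, 46 mm high.
- tray_trench (a point): Middle of the tray's finger trench, on its floor, 6 mm above the bench: between tray x = -20 and +20 mm the pocket floors and walls are cut away over the whole width, leaving room for fingers beside and below each link.
- bar (a joint): Steel retaining bar, a flat strip 20 mm wide in x and 274 mm long in y, 55 to 61 mm above the bench, crossing over all the links. Joint value in m: 0 = over the middle of the links (tray x = 0); grows as it slides to the tray's +x; stop at 0.058, where the links are free.
- bar_tab (a point): Middle of the top edge of the bar's upright push tab: 8 mm thick in x, 50 mm wide in y, from 61 to 88 mm above the bench, at the middle of the bar.
- link_long: The long cartridge fuse-link: white ceramic barrel with steel end caps, 27 mm diameter, 78 mm long, about 110 g. Lies in any of the four pockets. Origin at the middle of its axis, x along its length.
- link_a: Short cartridge fuse-link, same look and 27 mm diameter but only 58 mm long; lies in one of the other pockets. Origin at the middle of its axis, x along its length.
- link_b: Short cartridge fuse-link, same look and 27 mm diameter but only 58 mm long; lies in one of the other pockets. Origin at the middle of its axis, x along its length.
- link_c: Short cartridge fuse-link, same look and 27 mm diameter but only 58 mm long; lies in one of the other pockets. Origin at the middle of its axis, x along its length.
- tester: Bench fuse tester fixed to the bench. Origin on the bench below the middle of a long link clamped in it, z up. Base 6 mm thick, 90 mm wide (y), x = -170 to +130 mm; blue meter box at x = +60 to +130 mm, y = -55 to +55 mm, 66 mm high. Fixed copper contact: face at x = +39 mm, 40 mm wide, up to 56 mm high; a long link against it is centred at x = 0.
- trough (a point): Tester x = -5, y = 0, 37 mm above the bench: the axis of a link lying in the trough. Trough along tester x from -75 to +39 mm: floor 23.5 mm high, 29 mm wide between walls 34 mm high (56 mm over the walls). Finger trench across it at tester x = -28 to +18 mm, down to 6 mm above the bench.
- slider (a joint): Tester's sliding contact, in m; grows as it slides to the tester's +x, stays where it is left. Its copper face (24 mm wide, 26 to 56 mm above the bench) is at tester x = -84 mm + joint value: a long link is snug between the contacts at 0.045. The carriage behind it is 50 mm wide, 56 mm high and ends in an upright push plate.
- slider_tab (a point): Middle of the top edge of the rear (-x) face of the slider's push plate: plate 50 mm wide in y, 10 mm thick, 8 to 88 mm above the bench. The rear face is 48 mm behind the contact face.
- jar: Bystander: lidded amber jar, 46 mm diameter, 62 mm high. Origin at the centre of its underside.
- multimeter: Bystander: black multimeter lying flat, 150 x 75 x 45 mm. Origin at the centre of its underside.
- wrench: Bystander: steel wrench lying flat, 180 mm long. Origin at the centre of its underside.

How it is judged:
By the outcome, as a careful person would: the job done as asked, in the order asked, and still so for the second after the job is handed in, with the robot touching nothing.
It also fails if it takes over 56 s, if anything falls off the work surface, if the arm or the gripper's body presses on something with over 40 N, if the wrist force passes 120 N, or if a joint passes its speed limit or range.

### The arm

A 6-joint arm with a two-finger parallel gripper is mounted at the origin on the work surface. World frame = base frame: x ahead of the robot, y to its left, z up, the work surface at z = 0. Lengths are in m, angles in rad, forces in N, time in s.
With the tool pointing down it reaches from about 0.375 to 0.825 m from the base axis. Payload 5.5 kg.
Tool frame: the origin (TCP) lies at the very end of the fingers, on their centre line; the grasp point (between the pads) lies 19 mm behind it (robot.grasp_offset is the distance from the TCP to the grasp point, in m); z points along the fingers, y is the line along which they close (so a half turn about z gives the same grasp; the last joint's range is limited). The gripper opens to 85 mm and grips with 20 to 120 N. Pads are 22 mm wide; open, the fingers measure 114 mm over their backs; the gripper's body (76 mm by 85 mm) begins 54 mm behind the grasp point. The pads swing forward as they close: fully open they stand 13 mm farther back than shut.
Start: joints at [1.208, 0.314, -0.047, 1.21, 0, 1.571], TCP at [0.213, 0.561, 0.231] pointing down, gripper open.
Joint ranges: [-2.67, 2.67], [-0.69, 1.73], [-1.03, 1.25], [-2.08, 2.16], [-1.42, 1.45], [-3.14, 3.14]. Speed limits (rad/s): [2.39, 2.39, 3.01, 3.14, 3.14, 3.14].

### API

Orientations are given as a unit quaternion [x, y, z, w].
In Python, from workcell import robot, capture, get_calibration, spot_in, regions_of gives the robot as it stands.
- The arm moves only by the shell command python3 -m jog 'ROWS' [FORCE]. ROWS is JSON, a list of rows, each a list of 3 entries, a list of its own where there are three numbers: the shift along the tool's x, y, z in mm, then the turn about the tool's z in rad, then the finger opening in mm, from 0 to 85.4. In form: [[[tx, ty, tz], yaw, fingers], ...]. A call has 1 to 5 rows; each row is the pose to reach, as a shift and turn from the pose commanded when the call began, along the tool's axes at that moment; what a row does not reach only later rows make up. A row lasts 1/12 s, in which the tool goes at most 41.7 mm and 7.16 degrees, less where a joint would pass 70% of its speed; a pose out of reach is approached as far as the arm can. A call with a gripper value outside its range is refused whole. The fingers move at their own pace and stop on an object; FORCE is the grip in N (left out, the last holds). Time passes only in rows, so rows that repeat a pose let the fingers close. It gives the time, the measured TCP pose, the force, the opening and the grip force at its end, in the units of the state.
- robot.get_obs(): the state, without advancing time (a new reading comes with each control period).
- capture(name): name is "scene" or "side" or "wrist"; returns the picture (400x640x3 uint8, blue, green, red); there is no depth.
- get_calibration(name): a dict with "mtx" (3x3 intrinsics, pixels), "rvec" (rotation vector, rad) and "tvec" (3), from world to camera coordinates, as OpenCV has them. Camera axes: x right, y down, z forward; pixel columns grow to the right and rows downward; lengths in m; the calibration is good to about 2 mm. A picture is of the moment at which its call begins: read the wrist's pose just before it. get_calibration takes no time and is no camera call; for the wrist camera it gives the pose at the moment of the call.
- robot.finish_job(): hands the job in; it is judged then, once.
Trained networks look in the newest picture that a camera, given by its name, has taken for a name from the list of things; names that differ only in an ending like _2 or _b are one class to them, and where a whole thing is asked for, a point or a joint stands for the part that bears it (a point fixed in the world has none). Each returns a list of dicts, best first, with "conf" (0 to 1); they miss things now and then, are a little off and sometimes report something else, mostly with a low value. They report only what shows in the picture. A call takes as long as a camera call.
- spot_in(camera, thing): "pixel" ([row, column] in pixels, amid what is visible of it).
- regions_of(camera, thing): "region" (400x640 bool, what is visible of it) and "pixel" ([row, column] in pixels, amid what is visible of it).
The state is a dict: "clock": time; "q": joint angles; "joint_vel": joint speeds; "joint_efforts": joint torques, N m; "position": TCP position; "eef_rot": TCP orientation; "ft_force": force on the tool from outside, world axes, zero at the start; "moment": the same for the moment, N m; "gripper_width": finger opening in m; "grip_force": force on a finger pad.
Only numpy, scipy, OpenCV 4.12 (cv2) and the standard library are available. Lean on these libraries where they do the work, as an engineer would, in place of code of your own. Each camera call takes 0.05 s, during which the arm holds its last target. There are 200 camera calls.

## Working session

There is one attempt and no reset: what is moved stays moved. The work goes in short steps, Python scripts to look and compute and a shell command to move; the robot and the scene stay as the last step left them, time stands still between calls to the robot, and variables do not carry over. Pictures are saved under pics/ and viewed, at most 10 in all, crops included, and the job is handed in when it is done.

```bash
ls; mkdir -p pics; python3 - <<'E'
from workcell import *
import cv2,numpy as np
o=robot.get_obs();print(o['clock'],o['position'],o['eef_rot'],o['ft_force'])
a=capture('scene');b=capture('side')
cv2.imwrite('pics/a.png',np.vstack([a])); cv2.imwrite('pics/b.png',b)
for n in('scene','side'):
  c=get_calibration(n);R=cv2.Rodrigues(c['rvec'])[0];print(n,(-R.T@c['tvec'].reshape(3)).round(3),R[2].round(2),c['mtx'][0,0])
  for t in('tray','link_long','link_a','bar_tab','tester','slider_tab','jar','multimeter','wrench'):
    print(n,t,[(np.round(d['pixel']),round(d['conf'],2)) for d in spot_in(n,t)][:5])
E
```

```text
pics
0.0 [0.21273108 0.56040201 0.23044016] [ 1.80396771e-01  9.83593546e-01 -8.50080396e-04 -1.36592236e-04] [-0.83852409  1.00267632 -0.7359392 ]
scene [1.134 0.462 0.869] [-0.54 -0.42 -0.73] 407.16664392191717
scene tray [(array([254., 373.]), 0.97)]
scene link_long [(array([264., 402.]), 0.57)]
scene link_a [(array([247., 363.]), 0.64), (array([257., 380.]), 0.52), (array([237., 344.]), 0.52)]
scene bar_tab [(array([245., 381.]), 0.7), (array([200., 320.]), 0.41)]
scene tester [(array([170., 244.]), 0.83)]
scene slider_tab [(array([152., 281.]), 0.82)]
scene jar [(array([200., 320.]), 0.78), (array([248., 362.]), 0.23)]
scene multimeter [(array([326., 471.]), 0.94)]
scene wrench [(array([135., 204.]), 0.57)]
side [0.441 0.857 0.839] [ 0.07 -0.75 -0.65] 413.72696103313757
side tray [(array([282., 287.]), 0.57)]
side link_long [(array([299., 294.]), 0.8)]
side link_a [(array([265., 296.]), 0.7), (array([283., 289.]), 0.65), (array([132., 339.]), 0.23)]
side bar_tab [(array([271., 286.]), 0.65)]
side tester [(array([170., 317.]), 0.91), (array([246., 294.]), 0.3)]
side slider_tab [(array([131., 337.]), 0.7), (array([176., 347.]), 0.53), (array([275., 284.]), 0.5)]
side jar [(array([216., 315.]), 0.6)]
side multimeter [(array([378., 254.]), 0.98)]
side wrench []
```

View pics/a.png

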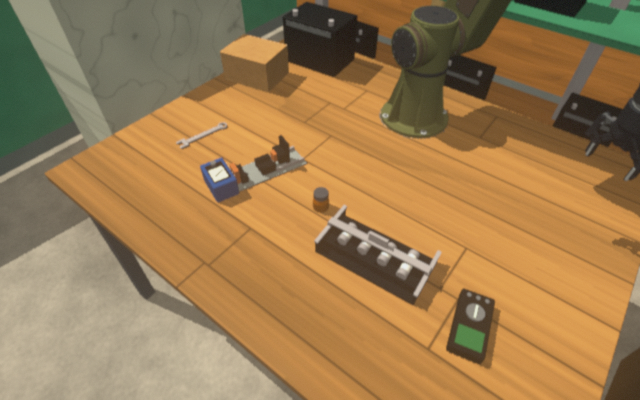

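View pics/b.png

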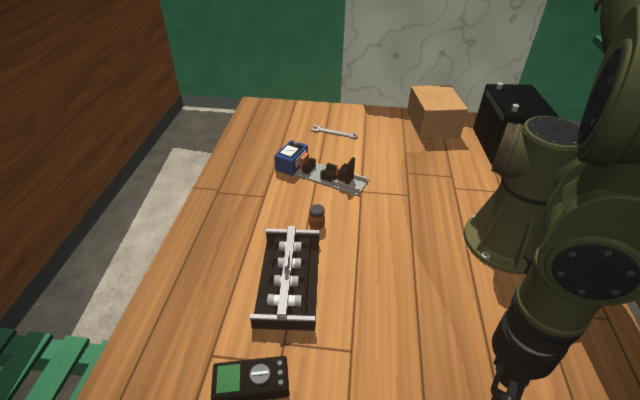

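Scene: the tray is at about (254,373) with the bar across the links, the tester at (170,244) with its meter box away from the robot, the jar at (200,320) between them, and the multimeter at (326,471). I'll enlarge both views so I can measure.

```bash
python3 - <<'E'
import cv2,numpy as np
a=cv2.imread('pics/a.png');b=cv2.imread('pics/b.png')
f=lambda i,r,c,h,w,s:cv2.resize(i[r:r+h,c:c+w],None,fx=s,fy=s,interpolation=cv2.INTER_CUBIC)
t=np.vstack([f(a,200,305,100,160,5)]);cv2.imwrite('pics/c.png',t)
u=np.hstack([f(a,130,190,75,125,3.2),f(b,130,260,75,125,3.2)])
v=f(b,220,235,115,100,3);v=np.hstack([v,np.zeros((v.shape[0],u.shape[1]-v.shape[1],3),np.uint8)])
cv2.imwrite('pics/d.png',np.vstack([u,v]));print(u.shape,v.shape)
E
```

```text
(240, 800, 3) (345, 800, 3)
```

View pics/c.png

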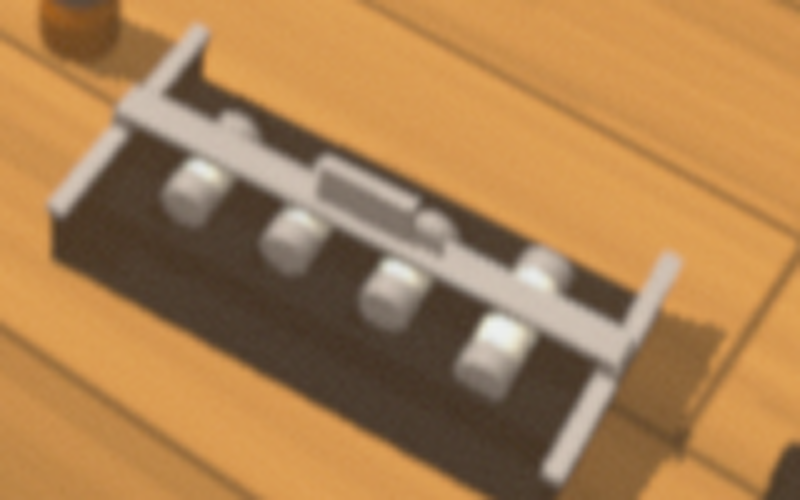

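View pics/d.png

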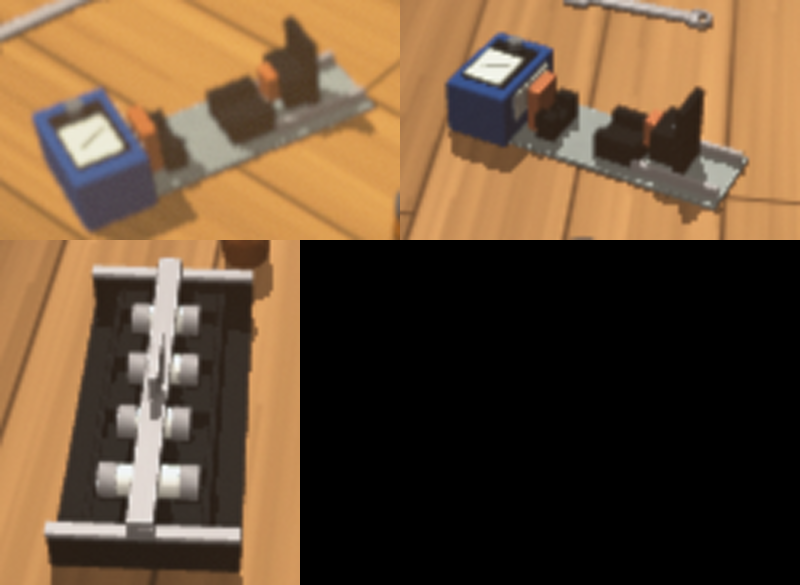

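The long link is in the end pocket nearest the multimeter (scene about (264,402), side (299,294)), where its caps stick out furthest. The tester's meter box points away from the robot. Next I fit both poses from the corner pixels.

```bash
cat > h.py <<'E'
from workcell import *
import cv2,numpy as np
from scipy.optimize import least_squares
def proj(cal,P): return cv2.projectPoints(np.array(P,float),cal['rvec'],cal['tvec'],cal['mtx'],None)[0][:,0]
def W(p,P):
  P=np.array(P,float);c,s=np.cos(p[2]),np.sin(p[2])
  return np.c_[p[0]+c*P[:,0]-s*P[:,1],p[1]+s*P[:,0]+c*P[:,1],P[:,2]]
def fit(obs,x0):
  # obs: list of (cal, local pts m, pixels[col,row])
  f=lambda p:np.concatenate([(proj(c,W(p,P))-np.array(px)).ravel() for c,P,px in obs])
  r=least_squares(f,x0,loss='soft_l1');return r.x,f(r.x).reshape(-1,2).round(1)
E
python3 - <<'E'
from h import *
S,D=get_calibration('scene'),get_calibration('side')
m=lambda L:np.array(L)/1000.
tp=m([[-72,-134,46],[72,-134,46],[-72,134,46],[72,134,46],[0,-137,61],[0,137,61]])
ts=[[344.6,206],[316,241.6],[439.4,251.4],[415.6,295],[330,221],[429,270]]
td=[[319,231.3],[266.7,230],[315,318],[251,316],[291.3,226.7],[281.7,316.7]]
p,r=fit([(S,tp,ts),(D,tp,td)],[.55,.2,0]);print('tray',p.round(4),r.tolist())
s=lambda L:np.array(L)/3.2+[190,130]
d=lambda L:(np.array(L)-[400,0])/3.2+[260,130]
p2,r=fit([(S,m([[-170,45,6],[-170,-45,6],[130,-55,66],[60,-55,66],[60,55,66]]),s([[375,103],[330,82],[35,113],[102,88],[156,178]])),
 (D,m([[-170,-45,6],[-170,45,6],[130,55,66],[60,55,66],[130,-55,66],[60,-55,66]]),d([[748,158],[720,205],[449,85],[513,100],[503,33],[553,45]]))],[.55,-.3,0])
print('tester',p2.round(4),r.tolist())
for nm,c in(('scene',S),('side',D)):
  print(nm,'links',proj(c,W(p,m([[0,y,37] for y in(-84,-28,28,84)]))).round().tolist(),'slider_tab0',proj(c,W(p2,m([[-132,0,88]]))).round())
for n,z in(('jar',.031),('multimeter',.03),('wrench',.004)):
  for nm,c in(('scene',S),('side',D)):
    q=spot_in(nm,n)
    if q:
      R=cv2.Rodrigues(c['rvec'])[0];v=R.T@np.linalg.inv(c['mtx'])@[q[0]['pixel'][1],q[0]['pixel'][0],1];C=-R.T@c['tvec'].reshape(3);print(n,nm,(C+v*(z-C[2])/v[2]).round(3))
print(robot.grasp_offset)
E
```

```text
tray [0.5833 0.2141 0.0864] [[0.4, -1.3], [-0.6, -0.3], [0.2, -1.4], [-0.3, -0.4], [-0.1, -2.9], [1.5, -1.6], [-0.8, 0.8], [-1.9, 0.6], [-0.4, 0.7], [-1.7, 0.8], [0.1, -0.1], [-0.2, -1.7]]
tester [ 0.5644 -0.2394 -0.3311] [[0.3, -1.2], [-0.3, -10.5], [-0.9, -1.0], [0.8, -2.1], [0.1, -7.9], [0.5, 0.2], [-0.7, 1.4], [-2.0, 0.0], [-2.9, 1.0], [-2.6, -0.2], [0.1, 1.1]]
scene links [[347.0, 233.0], [367.0, 243.0], [387.0, 253.0], [408.0, 263.0]] slider_tab0 [[288. 137.]]
side links [[290.0, 247.0], [288.0, 264.0], [286.0, 282.0], [284.0, 301.0]] slider_tab0 [[355. 163.]]
jar scene [0.542 0.002 0.031]
jar side [ 0.541 -0.006  0.031]
multimeter scene [0.626 0.483 0.03 ]
multimeter side [0.604 0.481 0.03 ]
wrench scene [ 0.531 -0.495  0.004]
0.0187
```

```bash
cat >> h.py <<'E'
def go(x,y,z,yaw):
  "shift (mm, tool axes) and turn to put the TCP at x,y,z with tool y at world angle yaw (rad)"
  o=robot.get_obs();from scipy.spatial.transform import Rotation as Ro
  R=Ro.from_quat(o['eef_rot']).as_matrix();t=R.T@(np.array([x,y,z])-o['position'])*1000
  cur=np.arctan2(R[1,1],R[0,1]);d=(yaw-cur+np.pi)%(2*np.pi)-np.pi
  print('t',o['clock'],'pos',o['position'].round(4),'shift',t.round(1),'turn',round(-d,4))
def goL(p,l,dy=0):
  "same, target given in the frame of pose p, mm"
  w=W(p,[np.array(l)/1000.])[0];go(*w,p[2]+np.pi/2+dy)
TRAY=[.5833,.2141,.0864];TEST=[.5644,-.2394,-.3311]
E
python3 - <<'E'
from h import *
goL(TRAY,[-45,0,160])
R=robot.get_obs();c=get_calibration('wrist');M=cv2.Rodrigues(c['rvec'])[0];print('cam',(-M.T@c['tvec'].reshape(3)),R['position'],M[2],c['mtx'][0,0])
E
```

```text
t 1.3 pos [0.2129 0.5609 0.2313] shift [-428.8 -212.4   71.3] turn -0.4492
cam [0.14373452 0.58637019 0.37384987] [0.21292588 0.56092631 0.23129358] [ 0.27296581 -0.10256885 -0.95654027] 307.6437540444535
```

```bash
python3 -m jog '[[[-40,-20,0],-0.12,0],[[-80,-40,0],-0.24,0],[[-120,-60,0],-0.36,0],[[-155,-80,0],-0.449,0],[[-190,-95,0],-0.449,0]]'; python3 -c "
from h import *
goL(TRAY,[-45,0,160])"
```

```text
clock: 1.72
position: [0.352, 0.4086, 0.2314]
eef_rot: [-0.046, 0.999, 0.0, 0.0]
ft_force: [0.7, -0.2, 0.0]
gripper_width: 0.0255
grip_force: 0.0
t 1.7167 pos [0.352  0.4086 0.2314] shift [-167.6 -214.5   71.4] turn 0.0049
```

```bash
python3 -m jog '[[[-25,-32,0],0,0],[[-50,-64,0],0,0],[[-75,-96,0],0,0],[[-100,-128,0],0,0],[[-125,-160,-5],0,0]]' >/dev/null; python3 -m jog '[[[-22,-25,20],0,0],[[-38,-48,40],0,0],[[-38,-48,66],0,0],[[-38,-48,66],0,0]]'; python3 - <<'E'
from h import *
goL(TRAY,[-45,0,160])
c=get_calibration('wrist');i=capture('wrist');cv2.imwrite('pics/e.png',i);np.savez('pics/e.npz',**c)
E
```

```text
clock: 2.47
position: [0.5299, 0.2144, 0.1656]
eef_rot: [-0.042, 0.999, -0.001, -0.003]
ft_force: [-2.2, -0.5, -1.3]
gripper_width: 0.0001
grip_force: 0.0
t 2.4667 pos [0.5299 0.2144 0.1656] shift [-8.2 -4.8  5.6] turn -0.0033
```

View pics/e.png

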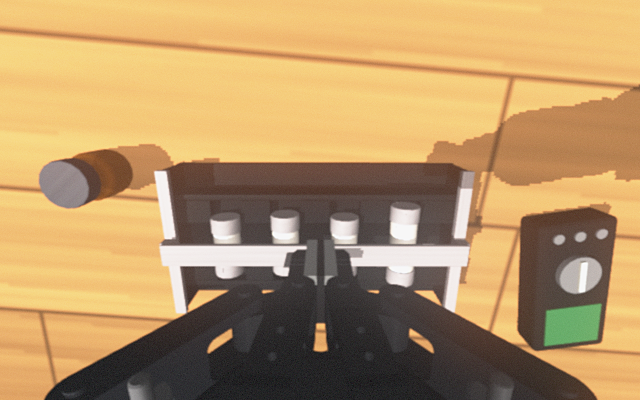

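Wrist view: image top is the robot side. The bar runs at row 252 from column 161 to 470, the robot-side rail ends are at (171,165) and (171,467), and the long link is at column 403, from row 204 to 286. Next: refit the tray with these.

```bash
python3 - <<'E'
from h import *
c=dict(np.load('pics/e.npz'));m=lambda L:np.array(L)/1000.
P=m([[-72,-134,46],[-72,134,46],[72,-134,46],[72,134,46],[0,-137,61],[0,137,61]])
p,r=fit([(c,P,[[165,171],[467,171],[182,311],[449,312],[162,253],[469,253]])],TRAY);print(p.round(4),r.tolist())
print(proj(c,W(TRAY,P)).round().tolist())
print(proj(c,W(p,m([[-39,84,37],[39,84,37],[-39,84,50.5],[0,0,88]]))).round())
E
```

```text
[0.5819 0.2132 0.0832] [[-4.4, -0.8], [2.6, -0.5], [-0.2, 0.8], [0.6, 0.3], [-1.2, 0.4], [0.6, 0.8]]
[[162.0, 172.0], [470.0, 172.0], [183.0, 313.0], [451.0, 313.0], [162.0, 255.0], [470.0, 255.0]]
[[406. 204.]
 [400. 278.]
 [410. 208.]
 [314. 269.]]
```

```bash
sed -i 's/^TRAY.*/TRAY=[.582,.2135,.084];TEST=[.5644,-.2394,-.3311]/' h.py; python3 -c "
from h import *
goL(TRAY,[-40,0,72])"
```

```text
t 2.5167 pos [0.5299 0.2155 0.1679] shift [-12.3  -6.2  95.8] turn 0.0007
```

```bash
python3 -m jog '[[[-4,-5,30],0,0],[[-8,-5,60],0,0],[[-8,-5,88],0,0],[[-8,-5,88],0,0],[[-8,-5,88],0,0]]'; python3 -c "
from h import *
goL(TRAY,[-20,0,72])"
```

```text
clock: 2.93
position: [0.5391, 0.2133, 0.0827]
eef_rot: [-0.044, 0.999, -0.0, -0.001]
ft_force: [0.6, 0.3, 0.7]
gripper_width: -0.0003
grip_force: 0.0
t 2.9333 pos [0.5391 0.2133 0.0827] shift [-22.8  -3.5  10.7] turn 0.0036
```

```bash
python3 -m jog '[[[-4,-3,9],0,0],[[-12,-3,9],0,0],[[-20,-3,9],0,0],[[-24,-3,9],0,0],[[-28,-3,9],0,0]]'|grep -E 'pos|force'; python3 -m jog '[[[-4,0,0],0,0],[[-8,0,0],0,0],[[-11,0,0],0,0],[[-11,0,0],0,0]]';python3 -c "
from h import *
goL(TRAY,[43,0,72])"
```

```text
position: [0.5698, 0.2124, 0.0744]
ft_force: [-2.1, 0.1, 1.3]
grip_force: 1.1
clock: 3.68
position: [0.5799, 0.2131, 0.0733]
eef_rot: [-0.043, 0.999, -0.0, 0.0]
ft_force: [0.0, -0.2, -0.1]
gripper_width: 0.0
grip_force: 0.0
t 3.6833 pos [0.5799 0.2131 0.0733] shift [-45.2   0.2   1.3] turn 0.0021
```

```bash
python3 -m jog '[[[-8,0,0],0,0],[[-16,0,0],0,0],[[-24,0,0],0,0],[[-30,0,0],0,0],[[-36,0,0],0,0]]'|grep -E 'pos|force'; python3 -m jog '[[[-3,0,0],0,0],[[-6,0,0],0,0],[[-9,0,0],0,0],[[-9,0,0],0,0]]';python3 - <<'E'
from h import *
goL(TRAY,[43,0,72])
a=capture('scene');cv2.imwrite('pics/f.png',cv2.resize(a[190:310,300:460],None,fx=4,fy=4))
E
```

```text
position: [0.6159, 0.216, 0.0731]
ft_force: [-2.6, -0.6, 0.1]
grip_force: 1.2
clock: 4.43
position: [0.6248, 0.217, 0.0732]
eef_rot: [-0.043, 0.999, 0.0, 0.0]
ft_force: [-0.4, 0.2, -0.0]
gripper_width: 0.0001
grip_force: 0.1
t 4.4333 pos [0.6248 0.217  0.0732] shift [-0.1  0.1  1.2] turn 0.0021
```

View pics/f.png

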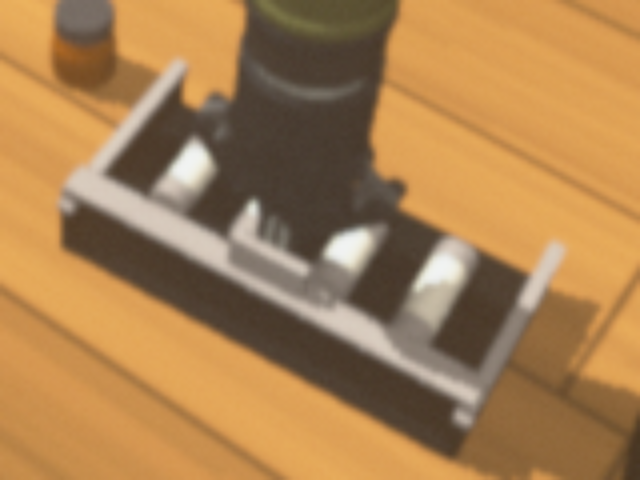

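The bar has slid to the far (+x) end of the tray and the links are exposed. I'll nudge it to the stop, watching the force.

```bash
python3 -m jog '[[[-1,0,0],0,0],[[-2,0,0],0,0],[[-3,0,0],0,0],[[-3,0,0],0,0]]'|grep -E 'pos|ft'; python3 -m jog '[[[-1,0,0],0,0],[[-2,0,0],0,0],[[-2,0,0],0,0]]'|grep -E 'pos|ft'
```

```text
position: [0.6252, 0.2172, 0.0734]
ft_force: [-7.6, -0.4, 4.3]
position: [0.6253, 0.2172, 0.0734]
ft_force: [-12.4, -0.5, 8.6]
```

The bar is on its stop: 43 mm for the tool plus 11 mm for the finger matches the expected 54 mm. Next is the link.

```bash
python3 -m jog '[[[6,0,0],0,0],[[14,0,-10],0,0],[[28,20,-30],0,42],[[40,50,-45],0,42],[[48,80,-45],0,42]]' |grep -E 'pos|ft'; python3 -m jog '[[[0,0,0],0,42],[[0,0,0],0,42]]'; python3 - <<'E'
from h import *
goL(TRAY,[0,84,100])
c=get_calibration('wrist');i=capture('wrist');cv2.imwrite('pics/g.png',i);np.savez('pics/g.npz',**c)
print(proj(c,W(TRAY,np.array([[-39,84,37],[39,84,37],[-39,70.5,37],[-39,97.5,37]])/1000)).round())
print([(d['pixel'],d['conf']) for d in spot_in('wrist','link_long')])
E
```

```text
position: [0.5759, 0.2942, 0.1231]
ft_force: [1.6, 0.7, 0.4]
clock: 5.65
position: [0.5744, 0.2947, 0.1198]
eef_rot: [-0.045, 0.999, 0.0, 0.001]
ft_force: [1.0, -1.2, 0.6]
gripper_width: 0.042
grip_force: 0.0
t 5.65 pos [0.5744 0.2947 0.1198] shift [-0.7  2.4 19.8] turn 0.0051
[[325. 155.]
 [324. 251.]
 [306. 155.]
 [343. 155.]]
[([203.6, 322.3], 0.69), ([204.1, 104.4], 0.33)]
```

View pics/g.png

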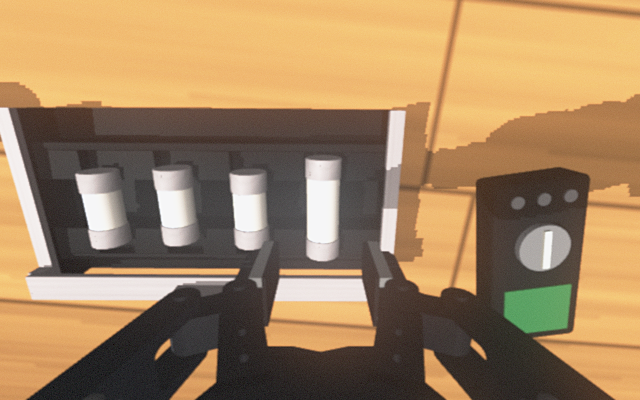

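The long link lies in the fourth pocket (columns 305–341, rows 156–258), centred between the open fingers to about 1 mm. I'll lower and grip lightly.

```bash
python3 -m jog '[[[-1,1,25],0.005,42],[[-1,1,50],0.005,42],[[-1,1,70],0.005,42],[[-1,1,85],0.005,42],[[-1,1,96],0.005,42]]' 20|grep -E 'pos|ft'; python3 -m jog '[[[0,0,2],0,42],[[0,0,2],0,42]]'; python3 -c "
from h import *
goL(TRAY,[0,83,19.5])"
```

```text
position: [0.5747, 0.2921, 0.0202]
ft_force: [-0.5, 1.0, -0.4]
clock: 6.33
position: [0.5751, 0.293, 0.0196]
eef_rot: [-0.04, 0.999, -0.0, -0.001]
ft_force: [1.2, -0.1, 1.0]
gripper_width: 0.0421
grip_force: 0.0
t 6.3333 pos [0.5751 0.293  0.0196] shift [-0.2  3.2  0.1] turn -0.0038
```

```bash
python3 -m jog '[[[0,2,0],0,42],[[0,2,0],0,36],[[0,2,0],0,32],[[0,2,0],0,29]]' 20|grep -E 'pos|ft|grip'; python3 -m jog '[[[0,0,0],0,24],[[0,0,0],0,24],[[0,0,0],0,24],[[0,0,0],0,24]]' 20
```

```text
position: [0.5758, 0.2964, 0.0213]
ft_force: [0.3, -1.4, -0.1]
gripper_width: 0.0288
grip_force: 0.0
clock: 7.0
position: [0.5757, 0.2962, 0.0212]
eef_rot: [-0.041, 0.999, 0.0, 0.001]
ft_force: [-1.0, -0.5, 6.5]
gripper_width: 0.0264
grip_force: 20.8
```

```bash
python3 -m jog '[[[0,0,-3],0,24],[[0,0,-10],0,24],[[0,0,-25],0,24],[[0,0,-50],0,24],[[0,0,-80],0,24]]'|grep -E 'pos|ft|grip'; python3 -m jog '[[[0,0,-30],0,24],[[0,0,-50],0,24],[[0,0,-60],0,24]]'; python3 -c "
from h import *
goL(TEST,[-5,0,150])
goL(TEST,[-5,0,150],np.pi)
print(robot.get_obs()['q'])"
```

```text
position: [0.5733, 0.2951, 0.0993]
ft_force: [0.4, -0.9, -1.7]
gripper_width: 0.0263
grip_force: 20.2
clock: 7.67
position: [0.5765, 0.2968, 0.1641]
eef_rot: [-0.041, 0.999, 0.001, 0.002]
ft_force: [-0.0, -0.4, -0.8]
gripper_width: 0.0261
grip_force: 20.2
t 7.6667 pos [0.5765 0.2968 0.1641] shift [  60.2 -531.4   12.9] turn 0.4124
t 7.6667 pos [0.5765 0.2968 0.1641] shift [  60.2 -531.4   12.9] turn -2.7292
[ 4.75403105e-01  4.31584717e-01 -3.22821295e-02  1.10244272e+00
  8.22145700e-05  3.94123171e-01]
```

```bash
python3 -m jog '[[[4,-20,0],0.06,24],[[8,-55,0],0.16,24],[[12,-94,0],0.27,24],[[17,-134,0],0.37,24],[[21,-174,0],0.412,24]]'|grep -E 'pos|ft|grip'; python3 -c "
from h import *
goL(TEST,[-5,0,160])"
```

```text
position: [0.5671, 0.1194, 0.1594]
ft_force: [1.1, 0.2, -0.8]
gripper_width: 0.0264
grip_force: 20.3
t 8.0833 pos [0.5671 0.1194 0.1594] shift [-110.2 -339.8   -0.4] turn -0.0032
```

```bash
python3 -m jog '[[[-20,-36,0],0,24],[[-40,-72,0],0,24],[[-60,-108,0],0,24],[[-80,-144,0],0,24],[[-100,-180,0],0,24]]'|grep -E 'pos|grip'; python3 -m jog '[[[-5,-20,0],0,24],[[-8,-40,0],0,24],[[-8,-40,0],0,24],[[-8,-40,0],0,24]]'; python3 - <<'E'
from h import *
goL(TEST,[-5,0,160])
c=get_calibration('wrist');i=capture('wrist');cv2.imwrite('pics/k.png',i);np.savez('pics/k.npz',**c)
m=np.array([[60,-55,66],[60,55,66],[130,-55,66],[-170,45,6],[-170,-45,6],[-132,25,88],[-132,-25,88],[39,-20,56],[39,20,56]])/1000
print(proj(c,W(TEST,m)).round().tolist())
E
```

```text
position: [0.6037, -0.0838, 0.1596]
gripper_width: 0.0263
grip_force: 20.3
clock: 8.83
position: [0.5981, -0.1232, 0.1594]
eef_rot: [0.166, 0.986, 0.0, -0.001]
ft_force: [-0.2, 0.3, -1.3]
gripper_width: 0.0262
grip_force: 20.3
t 8.8333 pos [ 0.5981 -0.1232  0.1594] shift [  -1.1 -120.9   -0.6] turn -0.002
[[118.0, 274.0], [245.0, 274.0], [132.0, 340.0], [230.0, -8.0], [122.0, -8.0], [165.0, 16.0], [84.0, 16.0], [160.0, 246.0], [206.0, 246.0]]
```

View pics/k.png

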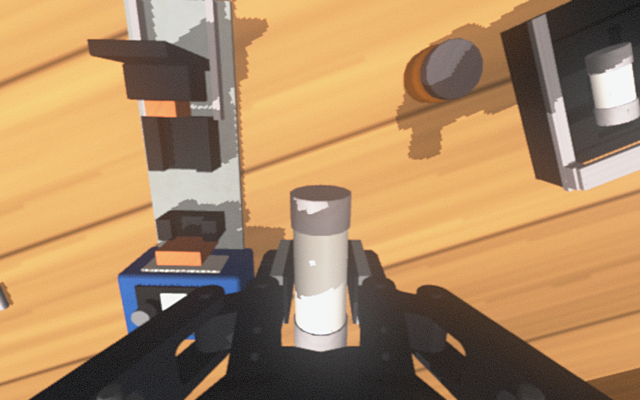

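The tester shows at the left: the slider plate near (45,135), the sliding contact near (107,165), the trough halves, and the fixed contact near (250,182), with the jar at right. The edges look tilted against my yaw estimate, so I'll zoom in to refit.

```bash
python3 - <<'E'
import cv2,numpy as np
i=cv2.imread('pics/k.png');f=lambda r,n:cv2.resize(i[r:r+n,80:260],None,fx=2.2,fy=2.2,interpolation=cv2.INTER_CUBIC)
cv2.imwrite('pics/l.png',np.hstack([f(0,180),f(140,180)]))
E
```

```text
(no output)
```

View pics/l.png

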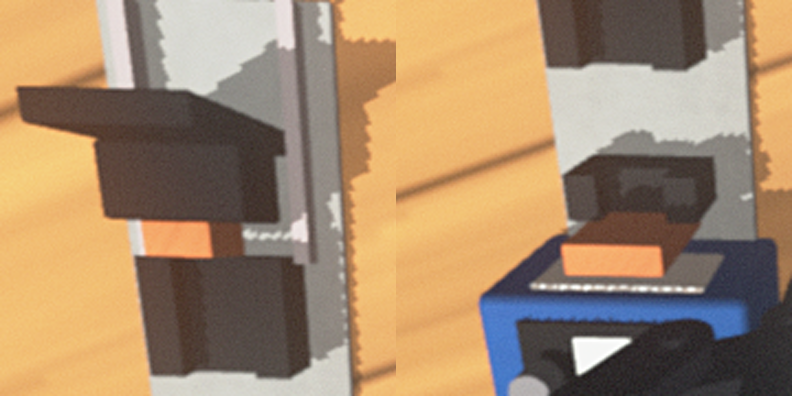

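```bash
python3 - <<'E'
from h import *
c=dict(np.load('pics/k.npz'))
P=np.array([[39,-20,56],[39,20,56],[60,-55,66],[-75,-28,34],[-28,-28,34],[-75,28,34],[-28,28,34]])/1000
L=lambda x,y:[80+x/2.2,y/2.2]
Rr=lambda x,y:[80+(x-396)/2.2,140+y/2.2]
px=[Rr(562,243),Rr(663,247),Rr(483,297),L(135,258),L(150,375),L(283,258),L(290,375)]
p,r=fit([(c,P,px)],TEST);print(p.round(4),r.tolist())
f=lambda v:proj(c,W(p,np.array([[-84+v,-12,56],[-84+v,12,56],[-132+v,-25,88],[-132+v,25,88]])/1000)).round().tolist()
print(f(0),f(10))
E
```

```text
[ 0.5674 -0.2442 -0.3508] [[0.4, 0.2], [0.1, -0.9], [-6.6, 2.1], [-0.1, -1.6], [1.0, 0.1], [-0.7, -0.3], [0.7, 1.3]]
[[144.0, 105.0], [176.0, 105.0], [84.0, 23.0], [165.0, 25.0]] [[146.0, 118.0], [177.0, 119.0], [87.0, 41.0], [167.0, 43.0]]
```

The fit is good to about 1 px. The tester is at (0.567, -0.244) with yaw -0.351, and the slider is at about 9 mm, which leaves room for the link.

```bash
sed -i 's/TEST=.*/TEST=[.5674,-.2442,-.3508]/' h.py; python3 -c "
from h import *
goL(TEST,[-5,0,120])"
```

```text
t 8.8833 pos [ 0.5984 -0.1222  0.1596] shift [  -5.5 -125.3   39.5] turn 0.0192
```

```bash
python3 -m jog '[[[-1,-30,0],0.01,24],[[-3,-65,0],0.019,24],[[-5,-100,0],0.019,24],[[-5,-125,0],0.019,24],[[-5,-125,0],0.019,24]]'|grep -E 'pos|grip'; python3 -m jog '[[[0,0,20],0,24],[[0,0,40],0,24],[[0,0,60],0,24],[[0,0,60],0,24],[[0,0,60],0,24]]'; python3 -c "
from h import *
goL(TEST,[-5,0,60])"
```

```text
position: [0.5619, -0.2449, 0.16]
gripper_width: 0.0262
grip_force: 20.4
clock: 9.72
position: [0.5624, -0.2402, 0.0993]
eef_rot: [0.173, 0.985, 0.001, -0.001]
ft_force: [0.9, -0.1, -0.9]
gripper_width: 0.0263
grip_force: 20.4
t 9.7167 pos [ 0.5624 -0.2402  0.0993] shift [-1.2 -2.  39.3] turn 0.0028
```

```bash
python3 -m jog '[[[0,-1,20],0,24],[[0,-1,40],0,24],[[0,-1,40],0,24],[[0,-1,40],0,24]]'|grep ft; for i in 1 2 3; do python3 -c "
from h import *
goL(TEST,[-5,0,60])";python3 -m jog '[[[0,0,0],0,24]]'>/dev/null;done
python3 - <<'E'
from h import *
c=get_calibration('wrist');i=capture('wrist');cv2.imwrite('pics/m.png',i[:,100:540]);np.savez('pics/m.npz',**c)
P=np.array([[-75,-28,34],[-75,28,34],[-75,-14.5,34],[-75,14.5,34],[-28,-14.5,34],[-28,14.5,34]])/1000
print((proj(c,W(TEST,P))-[100,0]).round().tolist())
E
```

```text
ft_force: [1.0, 0.7, -1.0]
t 10.05 pos [ 0.5628 -0.2423  0.0608] shift [-0.  -0.2  0.8] turn 0.0019
t 10.1333 pos [ 0.564  -0.2431  0.0621] shift [1.4 0.1 2.1] turn 0.0016
t 10.2167 pos [ 0.5642 -0.2434  0.0623] shift [1.7 0.4 2.3] turn 0.0013
[[170.0, 109.0], [275.0, 109.0], [195.0, 109.0], [250.0, 109.0], [197.0, 194.0], [247.0, 194.0]]
```

View pics/m.png

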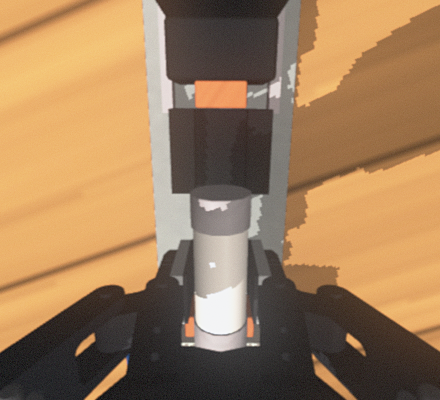

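The link is centred over the trough channel (link columns 190–252, trough 169–272, both centred near 221). I'll lower it slowly.

```bash
python3 -m jog '[[[-1,0,10],0,24],[[-1,0,20],0,24],[[-1,0,28],0,24],[[-1,0,31],0,24],[[-1,0,31],0,24]]'|grep -E 'pos|ft'; python3 -m jog '[[[0,0,2],0,24],[[0,0,4],0,24],[[0,0,4],0,24]]'|grep -E 'pos|ft'; python3 -m jog '[[[0,0,1],0,24],[[0,0,2],0,24],[[0,0,2],0,24]]'
```

```text
position: [0.5623, -0.2428, 0.0274]
ft_force: [0.3, -0.2, -1.7]
position: [0.5637, -0.2434, 0.0252]
ft_force: [0.2, 0.9, -1.8]
clock: 11.27
position: [0.5638, -0.2434, 0.0233]
eef_rot: [0.174, 0.985, -0.0, 0.0]
ft_force: [-0.1, 0.1, -1.5]
gripper_width: 0.0263
grip_force: 20.4
```

```bash
for k in 1 2 3; do python3 -m jog '[[[0,0,0.5],0,24],[[0,0,1],0,24],[[0,0,1],0,24]]'|grep -E 'pos|ft'; done
```

```text
position: [0.5637, -0.2434, 0.0223]
ft_force: [-0.4, -0.3, -1.5]
position: [0.5638, -0.2435, 0.0213]
ft_force: [0.8, -0.3, -1.2]
position: [0.5638, -0.2434, 0.0212]
ft_force: [-3.1, 0.8, 6.5]
```

The link is seated: TCP height 0.0212 is the same as in the tray pocket, with a light contact force. Release.

```bash
python3 -m jog '[[[0,0,-0.5],0,27],[[0,0,-0.5],0,29],[[0,0,-0.5],0,33],[[0,0,-0.5],0,38],[[0,0,-0.5],0,42]]'|grep -E 'pos|ft|grip'; python3 -m jog '[[[0,0,-0.5],0,42],[[0,0,-10],0,42],[[0,0,-30],0,42],[[0,0,-60],0,42],[[0,0,-95],0,42]]'|grep -E 'pos|ft|grip'; python3 -c "
from h import *
goL(TEST,[-170,0,120])"
```

```text
position: [0.5637, -0.2434, 0.0207]
ft_force: [0.8, -0.8, -0.0]
gripper_width: 0.0419
grip_force: 0.0
position: [0.5622, -0.2428, 0.1158]
ft_force: [-0.2, -0.5, 1.8]
gripper_width: 0.042
grip_force: 0.0
t 12.85 pos [ 0.5622 -0.2428  0.1158] shift [164.7   0.6  -3.6] turn 0.001
```

```bash
python3 -m jog '[[[30,0,-5],0,20],[[65,0,-5],0,0],[[100,0,-5],0,0],[[135,0,-5],0,0],[[155,0,-5],0,0]]'|grep -E 'pos|ft|grip'; python3 -m jog '[[[0,0,0],0,0],[[0,0,0],0,0],[[0,0,0],0,0]]'; python3 - <<'E'
from h import *
goL(TEST,[-158,0,55])
c=get_calibration('wrist');capture('scene')
s=get_calibration('scene');f=lambda v:proj(s,W(TEST,np.array([[-132+v,0,88]])/1000)).round().tolist()
print(f(0),f(9),f(20),spot_in('scene','slider_tab')[:2],spot_in('scene','link_long')[:2],proj(s,W(TEST,[[-.005,0,.037]])))
E
```

```text
position: [0.4145, -0.1888, 0.1211]
ft_force: [0.4, -0.0, 0.0]
gripper_width: 0.0002
grip_force: 0.0
clock: 13.52
position: [0.4195, -0.1909, 0.1218]
eef_rot: [0.174, 0.985, -0.0, 0.001]
ft_force: [0.8, -0.1, 0.3]
gripper_width: 0.0002
grip_force: 0.0
t 13.5167 pos [ 0.4195 -0.1909  0.1218] shift [ 0.9  0.8 66.8] turn 0.001
[[287.0, 137.0]] [[284.0, 138.0]] [[281.0, 140.0]] [{'pixel': [153.0, 283.0], 'conf': 0.72}] [{'pixel': [160.4, 249.3], 'conf': 0.51}] [[250.32001641 165.04795865]]
```

Link found at the trough (160,249). Now lower behind the plate and push in small steps.

```bash
python3 -m jog '[[[2,0,25],0,0],[[2,0,50],0,0],[[2,0,66],0,0],[[2,0,66],0,0],[[2,0,66],0,0]]'|grep -E 'pos|ft'; python3 -m jog '[[[-5,0,0],0,0],[[-10,0,0],0,0],[[-15,0,0],0,0],[[-20,0,0],0,0],[[-20,0,0],0,0]]'|grep -E 'pos|ft';  python3 -m jog '[[[-3,0,0],0,0],[[-6,0,0],0,0],[[-9,0,0],0,0],[[-12,0,0],0,0],[[-12,0,0],0,0]]'|grep -E 'pos|ft';python3 -c "
from h import *
goL(TEST,[-98,0,55])"
```

```text
position: [0.4159, -0.1894, 0.0542]
ft_force: [0.5, -0.4, 0.2]
position: [0.4371, -0.1973, 0.0556]
ft_force: [0.3, -1.1, 0.2]
position: [0.4461, -0.2006, 0.0546]
ft_force: [-2.8, 1.1, 1.5]
t 14.9167 pos [ 0.4461 -0.2006  0.0546] shift [-30.9   0.7  -0.4] turn 0.0009
```

```bash
python3 -m jog '[[[-4,0,0],0,0],[[-8,0,0],0,0],[[-12,0,0],0,0],[[-16,0,0],0,0],[[-18,0,0],0,0]]'|grep -E 'pos|ft'; python3 -m jog '[[[-1,0,0],0,0],[[-2,0,0],0,0],[[-3,0,0],0,0],[[-4,0,0],0,0],[[-5,0,0],0,0]]'|grep -E 'pos|ft';python3 -c "
from h import *
goL(TEST,[-98,0,55])"
```

```text
position: [0.4635, -0.207, 0.0545]
ft_force: [-4.4, 0.9, 1.3]
position: [0.4675, -0.2085, 0.0546]
ft_force: [-4.1, -0.7, -3.1]
t 15.75 pos [ 0.4675 -0.2085  0.0546] shift [-8.1  0.8 -0.5] turn 0.0009
```

```bash
for k in 1 2; do python3 -m jog '[[[-0.7,0,0],0,0],[[-1.4,0,0],0,0],[[-2,0,0],0,0],[[-2,0,0],0,0],[[-2,0,0],0,0]]'|grep -E 'pos|ft'; done;  python3 -m jog '[[[-0.5,0,0],0,0],[[-1,0,0],0,0],[[-1,0,0],0,0],[[-1,0,0],0,0]]'|grep -E 'pos|ft';python3 -c "
from h import *
goL(TEST,[-98,0,55])"
```

```text
position: [0.4698, -0.2091, 0.0548]
ft_force: [-3.9, -1.1, -2.9]
position: [0.4719, -0.2098, 0.0548]
ft_force: [-3.4, -0.1, -3.2]
position: [0.4725, -0.21, 0.0548]
ft_force: [-4.9, 0.3, -1.6]
t 16.9167 pos [ 0.4725 -0.21    0.0548] shift [-2.9  0.5 -0.2] turn 0.0011
```

```bash
for k in 1 2 3; do python3 -m jog '[[[-0.5,0,0],0,0],[[-1,0,0],0,0],[[-1,0,0],0,0],[[-1,0,0],0,0]]'|grep -E 'pos|ft';done
```

```text
position: [0.4735, -0.2104, 0.0548]
ft_force: [-4.3, 0.7, -1.5]
position: [0.4744, -0.2108, 0.0548]
ft_force: [-5.0, 2.1, -2.3]
position: [0.4746, -0.2108, 0.0548]
ft_force: [-7.5, 2.6, 2.1]
```

```bash
python3 -m jog '[[[-0.5,0,0],0,0],[[-0.5,0,0],0,0],[[-0.5,0,0],0,0]]'|grep -E 'pos|ft'
```

```text
position: [0.4746, -0.2108, 0.0548]
ft_force: [-9.3, 3.2, 3.1]
```

The slider has stopped and the force is rising, so the link is snug. I'll back off, rise, and check with the wrist camera.

```bash
python3 -m jog '[[[5,0,0],0,0],[[20,0,0],0,0],[[25,0,-20],0,0],[[25,0,-60],0,0],[[25,0,-95],0,0]]'|grep -E 'pos|ft'; python3 -m jog '[[[0,30,0],0,0],[[0,60,0],0,0],[[0,90,0],0,0],[[0,90,0],0,0],[[0,90,0],0,0]]'|grep -E 'pos|ft'; python3 - <<'E'
from h import *
c=get_calibration('wrist');i=capture('wrist');j=capture('scene')
f=lambda r,q,h,w,s:cv2.resize(i[r:r+h,q:q+w],None,fx=s,fy=s)
cv2.imwrite('pics/n.png',np.vstack([i,cv2.resize(j[120:210,180:340],(640,360))[:200]]))
f=lambda v:proj(c,W(TEST,np.array([[-84+v,-12,56],[-84+v,12,56],[-5,0,50],[39,-20,56]])/1000)).round().tolist()
print(f(45),f(42))
a=regions_of('wrist','link_long');print([(d['pixel'],d['conf'],np.argwhere(d['region']).min(0),np.argwhere(d['region']).max(0)) for d in a])
print(proj(c,W(TEST,np.array([[-39,0,37],[39,0,37],[0,0,50.5]])/1000)).round().tolist())
E
```

```text
position: [0.4532, -0.2029, 0.1515]
ft_force: [1.2, -0.9, -0.0]
position: [0.4855, -0.1175, 0.1509]
ft_force: [0.2, 0.7, -1.0]
[[204.0, 287.0], [231.0, 287.0], [223.0, 315.0], [204.0, 358.0]] [[204.0, 284.0], [231.0, 284.0], [223.0, 315.0], [204.0, 358.0]]
[([292.3, 220.7], 0.88, array([276, 210]), array([346, 238]))]
[[224.0, 275.0], [231.0, 343.0], [223.0, 320.0]]
```

The link mask covers rows 276–346, against a predicted 275–343 for a clamped link. That agrees with the force stop, so I'm handing in.

```bash
python3 -c "
from workcell import robot
print(robot.finish_job(), robot.get_obs()['clock'])"
```

```text
the job is handed in; nothing more can be done
the job is handed in; nothing more can be done
```

I pushed the bar back to its stop, laid the long link in the tester trough without dropping it, closed the slider until the link was snug (about 10 N on the push), and handed the job in with the arm clear; the result wasn't reported back.

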